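# Catch the gravity shuttle at the unloading pointer

### The arm

A 6-joint arm with a two-finger parallel gripper is mounted at the origin on the work surface. World frame = base frame: x ahead of the robot, y to its left, z up, the work surface at z = 0. Lengths are in m, angles in rad, forces in N, time in s.
With the tool pointing down it reaches from about 0.3 to 0.775 m from the base axis. Payload 14.6 kg.
Tool frame: the origin (TCP) lies between the finger pads; the fingertips stand 17 mm ahead of it and the grasp point (between the pads) lies 2 mm behind it (robot.nose_length is the distance from the TCP to the fingertips, in m); z points along the fingers, y is the line along which they close (so a half turn about z gives the same grasp; the last joint's range is limited). The gripper opens to 85 mm and grips with 20 to 120 N. Pads are 22 mm wide; open, the fingers measure 114 mm over their backs; the gripper's body (76 mm by 85 mm) begins 54 mm behind the grasp point. The pads swing forward as they close: fully open they stand 13 mm farther back than shut.
Start: joints at [-1.2, 0.3, 1.521, -0, 1.321, -0.067], TCP at [0.233, -0.498, 0.248] pointing down, gripper open.
Joint ranges: [-3.03, 3.03], [-0.79, 2.21], [0.23, 2.52], [-1.04, 4.18], [0, 3.07], [-2.55, 2.55]. Speed limits (rad/s): [2.22, 2.22, 2.57, 3.14, 3.14, 3.14].

### API

Orientations are given as a rotation vector (axis times angle).
In Python, from workcell import robot gives the robot as it stands.
- The arm moves only by the tool step_arm, never from a script. Its argument "plan" is a list of rows, each an object with "translation": the shift along the tool's x, y, z as a fraction of full scale, a list of three; "rot": the turn, a rotation vector about the tool's x, y, z as a fraction of full scale, a list of three. A call has 1 to 5 rows; each row is the pose to reach, as a shift and turn from the pose commanded when the call began, along the tool's axes at that moment, turning the shorter way round; what a row does not reach only later rows make up. Full scale, the value 1, is 0.3 m for a shift and 360 degrees for a turn. A row lasts 1/10 s, in which the tool goes at most 50 mm and 8.59 degrees, less where a joint would pass 70% of its speed; a pose out of reach is approached as far as the arm can. A call with a number of a shift or a turn outside -1 to 1 is refused whole. A call with a gripper value outside its range is refused whole. "gripper" is the opening, from 0 (shut) to 1 (fully open), set as the call begins (left out, the last holds). The fingers move at their own pace and stop on an object; "force" is the grip in N (left out, the last holds). Time passes only in rows, so rows that repeat a pose let the fingers close. It gives the time, the measured TCP pose, the force, the opening and the grip force at its end, in the units of the state.
- robot.get_obs(): the state, without advancing time (a new reading comes with each control period).
- robot.read_camera(name): name is "scene" or "side" or "wrist"; returns a dict with "pixels" (420x560x3 uint8, red, green, blue), "fx", "fy", "cx", "cy" (pixels), "position" and "orientation" of the camera in the world. Camera axes: x right, y up, looking along -z (the intrinsics and any distortion apply to the point x, -y, -z); pixel columns grow to the right and rows downward; lengths in m; the calibration is good to about 2 mm. The wrist camera is an equidistant fisheye: a pixel r from the principal point sees the ray r / f radians off the axis. A picture is of the moment at which its call begins. There is no depth.
- robot.sign_off(): hands the job in; it is judged then, once.
The state is a dict: "time": time; "joint_positions": joint angles; "qvel": joint speeds; "joint_torque": joint torques, N m; "tcp_pos": TCP position; "ee_rot": TCP orientation; "wrist_force": force on the tool from outside, world axes, zero at the start; "wrist_torque": the same for the moment, N m; "width": finger opening in m; "grasp_force": force on a finger pad.
Only numpy, scipy, OpenCV 4.12 (cv2) and the standard library are available. Lean on these libraries where they do the work, as an engineer would, in place of code of your own. Each camera call takes 0.05 s, during which the arm holds its last target. There are 200 camera calls.

### The job

Draw the red-knobbed barrel bolt to let the wheeled shuttle, loaded with a freshly glued frame, roll down its sloping rail, then get ahead of it and catch it softly on its orange sprung bumper: the spring must never be squeezed past half its travel, the shuttle must not run to the end of the rail, and the fingers keep off the tray. Bring it to rest with the red line across the tray level with the red pointer beside the rail and keep it there; the program finishes while the gripper is still holding the shuttle back by its bumper. Leave the glue bottle, tape roll and screwdriver alone.

Things in the scene. Friction and masses are not known exactly. Their poses are not given: they have to be found in the camera images.
- rail: Fixed sloping aluminium rail, 800 x 40 mm. Origin on the bench under its middle; x level, downhill (about robot +y); y to the robot's side; z up. Its top face is 110 mm up at x = 0 and falls at 0.05 rad. Rail coordinates used below: u downhill along the top face from x = 0, v along y, w square out of the top face. Black end block, 32 mm high, at u = 382 to 400 mm
- shuttle (a joint): Travel of the wheeled shuttle downhill, m: 0 at the start, rail's end at 0.48. Its middle is at u = travel - 300 mm, v = 0. Moving mass 0.81 kg nominal, varies -15 to +30 % with the load; drag 1.0 N s/m plus 0.06 N. Freed, it gains about 0.4 m/s2 towards 0.34 m/s (time constant 0.8 s) and passes 0.4 m after some 2 s
- bumper (a joint): Squeeze of the shuttle's sprung bumper, m: 0 free, 0.025 solid; 80 N/m, no preload, damped by 3 N s/m. Holding the shuttle still on the slope squeezes it by about 5 mm (0.4 N)
- bumper_face (a point): Middle of the flat downhill face of the orange bumper plate: 70 mm wide (along v), 40 mm high (w = 6 to 46 mm), 12 mm thick. Free, the face is 135 mm downhill of the shuttle's middle, at w = 26 mm, 55 mm ahead of the tray's front wall
- tray: Plywood tray on the shuttle with the glued frame in it, not to be touched: 160 mm long, 80 mm wide, rim at w = 52 mm. Origin at the shuttle's middle on the rail's top face, x downhill along the rail. A steel lug 60 mm uphill of the middle reaches out on the robot's side to v = 62 mm, w = 12 to 24 mm
- tray_line (a point): Middle of the red line across the tray, at the tray's middle, level with its rim (w = 52 mm)
- bolt (a joint): Draw of the barrel bolt towards the robot's side (+v), m: 0 shut, 0.035 fully drawn; it frees the shuttle at about 0.020, slides with 2 N friction and stays where it is left
- bolt_knob (a point): Top of the bolt's upright red knob post, 22 mm diameter, w = 15 to 65 mm. Shut, it stands at u = -348 mm, v = 120 mm, so 69 mm are free between it and the tray's side (v = 40 mm) above the bolt's rod (top at w = 24 mm): closed fingers fit there and can push the knob to +v, or it can be pinched from above
- pointer: Fixed stand with a red pointer on the far side of the rail, 85 mm from its centre line, 162 mm tall. Origin on the bench under its post; axes as the rail's. The shuttle is right when the tray line's x in this frame is 0 (line and pointer level with each other along the rail), at a travel of 0.32 to 0.42 m
- glue: White glue bottle, 64 mm diameter, 190 mm tall, origin under its middle; leave alone
- tape: Yellow tape roll lying flat, 90 mm diameter, 50 mm high, origin under its middle; leave alone
- driver: Red screwdriver lying on the bench; leave alone
Mind the look-alikes: they are no part of the job. Leave any purple, turquoise or yellow look-alike of the pointer alone.

How it is judged:
By the outcome, as a careful person would: the job done as asked, in the order asked, and still so for the second after the job is handed in, while the arm keeps its last pose, push and grip.
It also fails if it takes over 32 s, if anything falls off the work surface, if the arm or the gripper's body presses on something with over 40 N, if the wrist force passes 120 N, or if a joint passes its speed limit or range.

## Working session

There is one attempt and no reset: what is moved stays moved. The work goes in short steps, Python scripts to look and compute and a tool call to move; the robot and the scene stay as the last step left them, time stands still between calls to the robot, and variables do not carry over. Pictures are saved under pics/ and viewed, at most 10 in all, crops included, and the job is handed in when it is done.

Besides the shell and the picture viewer there is one more tool, called after ">>>" as a command line: name --argument value ..., lists and objects as JSON in quotes. step_arm: Moves the arm, as the interface text tells. Its arguments: {"type":"object","properties":{"plan":{"type":"array","items":{"type":"object","properties":{"translation":{"type":"array","items":{"type":"number","minimum":-1,"maximum":1}},"rot":{"type":"array","items":{"type":"number","minimum":-1,"maximum":1}}}}},"gripper":{"type":"number"},"force":{"type":"number"}},"required":["plan"]}

```bash
mkdir -p pics; ls; cat > h.py <<'E'
import numpy as np,cv2
from scipy.spatial.transform import Rotation as R
from workcell import robot
E
python3 - <<'E'
from h import *
o=robot.get_obs();print(o)
for n in("scene","side"):
    c=robot.read_camera(n);p=c.pop("pixels");print(n,c)
    cv2.imwrite(f"pics/{n}0.png",p[:,:,::-1]);np.savez(f"{n}0.npz",pixels=p,**c)
E
```

```text
pics
{'time': 0.0, 'joint_positions': array([-1.19958037e+00,  3.00461368e-01,  1.52161418e+00,  4.52092242e-06,
        1.32069763e+00, -6.65598068e-02]), 'qvel': array([ 0.00105271, -0.00026426, -0.00111824,  0.00043402,  0.00103549,
        0.00032643]), 'joint_torque': array([ 7.57569724e-04, -5.43502200e+01, -3.61793125e+01, -4.95020208e-05,
        3.97932730e-03,  1.28790444e-05]), 'tcp_pos': array([ 0.23309551, -0.49791383,  0.24771264]), 'ee_rot': array([-3.06549352e+00, -6.81923309e-01,  2.74479365e-04]), 'wrist_force': array([-0.17925304, -0.21051254, -0.07264007]), 'wrist_torque': array([ 0.02540442,  0.01190846, -0.00696001]), 'grasp_force': 0.0, 'width': 0.08531867497624084}
scene {'fx': 469.36792126584817, 'fy': 469.36792126584817, 'cx': 290.1691189467556, 'cy': 209.59953949931457, 'position': array([ 1.33668898, -0.19147741,  0.9777127 ]), 'orientation': array([0.63389098, 0.5220259 , 1.31116977])}
side {'fx': 536.8759112795935, 'fy': 536.8759112795935, 'cx': 295.2974861391228, 'cy': 214.97495061166384, 'position': array([ 0.22671198, -1.20841034,  0.82155949]), 'orientation': array([ 1.05215918, -0.13634368, -0.21482809])}
```

View pics/scene0.png

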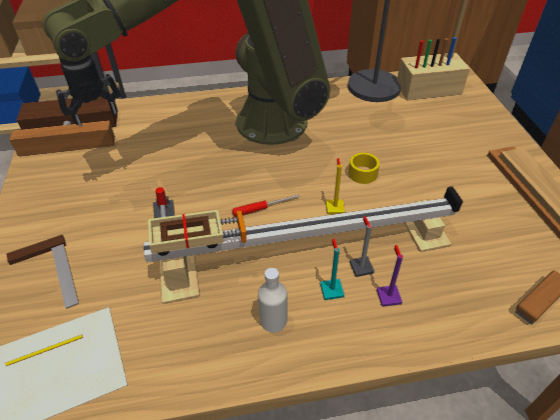

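View pics/side0.png

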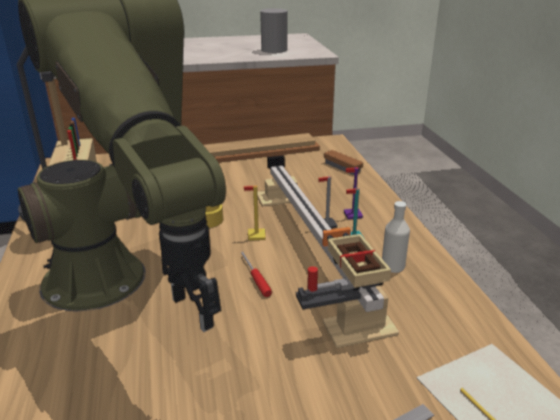

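The scene view shows the red knob near (162,193), the tray line near (185,231), the bumper near (241,227), the end block near (453,198), and the true (grey) pointer with its tip at (367,222) and base at (362,266). The side view shows the same things: knob (313,275), line (357,257), grey pointer tip (325,180), block (276,160).

```bash
cat >> h.py <<'E'
class Cam:
    def __init__(s,c):
        s.c={k:np.array(c[k]) for k in c}; s.p=s.c["pixels"]; s.R=R.from_rotvec(s.c["orientation"]); s.o=s.c["position"]
    def ray(s,x,y):
        return s.R.apply([(x-s.c["cx"])/s.c["fx"],-(y-s.c["cy"])/s.c["fy"],-1])
    def plane(s,x,y,z):
        d=s.ray(x,y); return s.o+d*(z-s.o[2])/d[2]
    def proj(s,P):
        q=s.R.inv().apply(np.asarray(P)-s.o); return np.stack([s.c["cx"]+s.c["fx"]*q[...,0]/-q[...,2], s.c["cy"]+s.c["fy"]*q[...,1]/q[...,2]],-1)
def tri(A,a,B,b):
    d1=A.ray(*a);d2=B.ray(*b);t=np.linalg.lstsq(np.stack([d1,-d2],1),B.o-A.o,rcond=None)[0]
    p,q=A.o+t[0]*d1,B.o+t[1]*d2; return (p+q)/2,np.linalg.norm(p-q)
E
python3 - <<'E'
from h import *
for n in("scene","side"):
    c=Cam(np.load(n+"0.npz")); h=cv2.cvtColor(c.p,cv2.COLOR_RGB2HSV)
    big=[]
    for nm,m in(("red",((h[...,0]<5)|(h[...,0]>174))&(h[...,1]>190)&(h[...,2]>90)),("orange",(h[...,0]>=6)&(h[...,0]<15)&(h[...,1]>200)&(h[...,2]>120)),("black",(h[...,2]<35))):
        k,l,s,ce=cv2.connectedComponentsWithStats(m.astype(np.uint8))
        for i in range(1,k):
            if s[i,4]>=8 and s[i,4]<900 and s[i,1]>130: print(n,nm,s[i],ce[i].round(1))
    crop=(slice(185,265),slice(135,265)) if n=="scene" else (slice(140,310),slice(250,410))
    cr=c.p[crop][:,:,::-1]; k=5 if n=="scene" else 3.5
    big=cv2.resize(cr,None,fx=k,fy=k,interpolation=cv2.INTER_CUBIC); cv2.imwrite(f"pics/{n}crop.png",big)
E
```

```text
scene red [337 159   3   5   9] [337.8 160.9]
scene red [156 188  10  18 130] [160.4 196.1]
scene red [233 201  34  15 242] [250.7 207.5]
scene red [183 214   6  34  79] [185.  229.3]
scene red [364 217   5   9  24] [365.9 221. ]
scene red [332 239   5   9  25] [334.1 243. ]
scene red [395 245   6  12  32] [397.2 250.3]
scene orange [242 232   4  10  35] [243.3 236.4]
scene black [445 188  17  24 219] [452.8 199.2]
scene black [208 245   9   3  20] [211.8 246. ]
scene black [159 252   9   3  20] [163.2 253.2]
side black [109 143   5  17  41] [111.3 151.4]
side black [268 157  16  10 116] [275.2 160.8]
side black [133 181  15  37 246] [139.6 199.9]
side black [ 21 202  10  25  67] [ 25.2 214.3]
side black [161 218  46  17 308] [183.7 228.1]
side black [  0 222  15  12 136] [  6.  227.2]
side black [ 30 228   3   8  12] [ 31.3 231.2]
side black [ 53 231  62  20 200] [ 88.  244.5]
```

View pics/scenecrop.png

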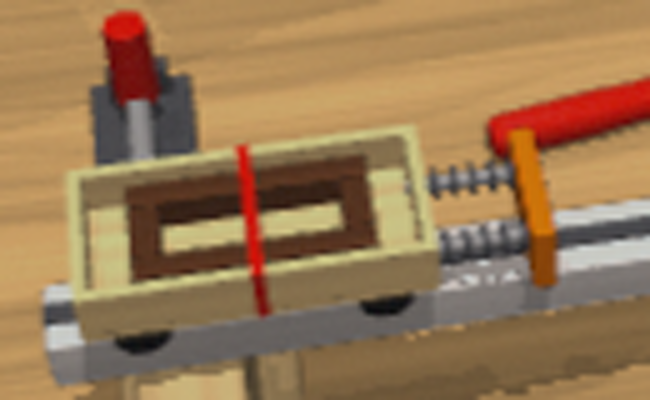

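View pics/sidecrop.png

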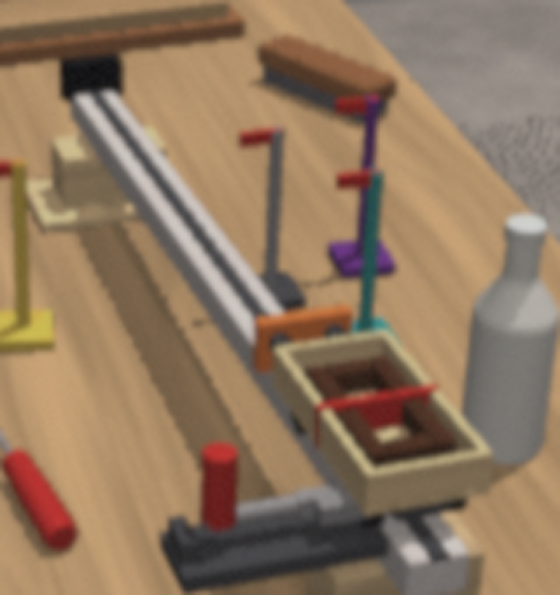

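The crops show the knob top at scene (160,189) and side (313,269), clear tray-rim corners, and the line's rim ends. The grey pointer's red arm runs towards the rail, from (329,178) to (319,179) in the side view.

```bash
cat >> h.py <<'E'
def ruv(p,u,v,w):
    x0,y0,a=p; u,v,w=map(np.asarray,(u,v,w)); s,c=np.sin(.05),np.cos(.05)
    lx=u*c+w*s; lz=.110-u*s+w*c
    ex=np.array([np.cos(a),np.sin(a)]); ey=np.array([-ex[1],ex[0]])
    return np.stack([x0+lx*ex[0]+v*ey[0], y0+lx*ex[1]+v*ey[1], lz],-1)
E
python3 - <<'E'
from h import *
from scipy.optimize import least_squares
S=Cam(np.load("scene0.npz"));D=Cam(np.load("side0.npz"))
sc=lambda x,y:(135+x/5-.4,185+y/5-.4)
sd=lambda x,y:(250+x/3.5-.36,140+y/3.5-.36)
L={ 'knob':((-.348,.12,.065),sc(124,21),sd(220,453)),
'line_n':((-.3,.04,.052),sc(243,148),sd(317,408)),
'line_f':((-.3,-.04,.052),sc(259,282),sd(438,387)),
'un':((-.38,.04,.052),sc(68,172),sd(362,485)),
'dn':((-.22,.04,.052),sc(415,127),sd(275,347)),
'df':((-.22,-.04,.052),sc(437,260),sd(385,333)),
'uf':((-.38,-.04,.052),sc(80,300),sd(492,452))}
for k,(q,a,b) in L.items(): print(k,*[x.round(4) for x in tri(S,a,D,b)])
Q=np.array([l[0] for l in L.values()]);A=np.array([l[1] for l in L.values()]);B=np.array([l[2] for l in L.values()])
f=lambda p:np.r_[(S.proj(ruv(p,*Q.T))-A).ravel(),(D.proj(ruv(p,*Q.T))-B).ravel()]
r=least_squares(f,[.65,0,1.57]);p=r.x;print(p,r.fun.reshape(2,-1,2).round(1).tolist())
for nm,u in (("block top",(.391,0,.032)),("rail end",(.382,0,0))): print(nm,ruv(p,*u),S.proj(ruv(p,*u)),D.proj(ruv(p,*u)))
for nm,a,b in(("tip",(364.5,218),(318.9,179.4)),("postend",(367.5,224),(329.4,178.3))):
    P,e=tri(S,a,D,b); d=P[:2]-p[:2]; print(nm,P.round(4),e.round(4),"lx,v",d@[np.cos(p[2]),np.sin(p[2])],d@[-np.sin(p[2]),np.cos(p[2])])
P=S.plane(362,267,.0);d=P[:2]-p[:2];print("base",P,d@[np.cos(p[2]),np.sin(p[2])],d@[-np.sin(p[2]),np.cos(p[2])])
np.save("rail.npy",p)
# crops for pointer
cr=S.p[180:290,320:420][:,:,::-1];cv2.imwrite("pics/ptr.png",np.hstack([cv2.resize(cr,(400,440),interpolation=cv2.INTER_CUBIC),cv2.resize(D.p[150:260,290:390][:,:,::-1],(400,440),interpolation=cv2.INTER_CUBIC)]))
E
```

```text
knob [ 0.4803 -0.3473  0.193 ] 0.0034
line_n [ 0.5583 -0.2952  0.1773] 0.0003
line_f [ 0.6403 -0.2905  0.177 ] 0.0014
un [ 0.5588 -0.3755  0.1766] 0.0021
dn [ 0.5559 -0.2154  0.1735] 0.0001
df [ 0.6349 -0.2116  0.1697] 0.0033
uf [ 0.6421 -0.3681  0.1816] 0.0025
[0.58540761 0.00359064 1.61465877] [[[0.4, 0.8], [0.1, 0.2], [-0.3, -0.9], [-0.3, 0.1], [0.1, -0.1], [0.2, -1.6], [-1.7, 0.8]], [[-0.7, -0.7], [-0.0, 0.0], [-0.4, 0.5], [1.1, -2.5], [-0.4, 0.2], [0.6, -0.7], [-0.0, 0.8]]]
block top [0.56821419 0.39532419 0.12241815] [456.39835948 195.17466272] [277.10966539 156.12477028]
rail end [0.56867846 0.38474629 0.09090796] [449.62932581 204.32003874] [277.99687924 166.1494105 ]
tip [0.6319 0.1237 0.1577] 0.0008 lx,v 0.11797945103120089 -0.05166811817429722
postend [0.6596 0.1204 0.1628] 0.0078 lx,v 0.11339530504986126 -0.0792604434753393
base [6.59198430e-01 1.27914718e-01 1.11022302e-16] 0.12096889324509037 -0.07917126090973367
```

View pics/ptr.png

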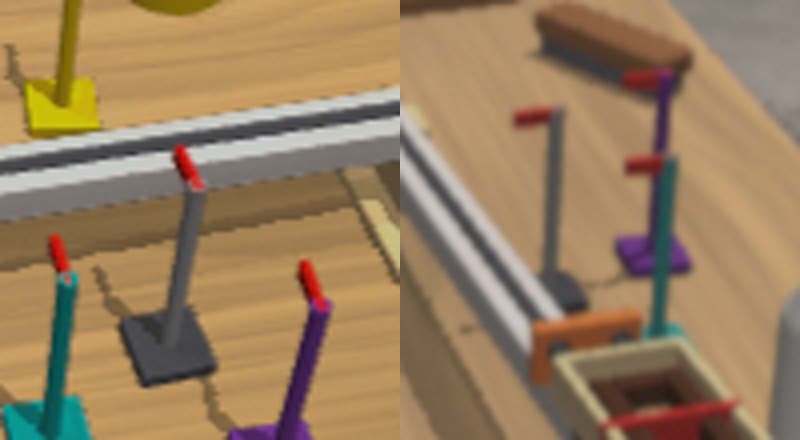

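The crop shows the grey pointer's post top at scene (369,226.6) and side (329.5,177.5), and its base centre at scene (362,267). Next I refine the pointer, check the yellow stand, and work out the approach with tool x=u, y=-v, z=-w.

```bash
cat >> h.py <<'E'
p=np.load("rail.npy") if __import__("os").path.exists("rail.npy") else None
def frame(p):
    c,s=np.cos(.05),np.sin(.05);ca,sa=np.cos(p[2]),np.sin(p[2])
    u=np.array([c*ca,c*sa,-s]);v=np.array([-sa,ca,0]);return u,v,np.cross(u,v)
def touvw(P): 
    return np.array([e@(np.asarray(P)-[p[0],p[1],.11]) for e in frame(p)])
def tgt_rot():
    u,v,w=frame(p); return R.from_matrix(np.stack([u,-v,-w],1))
def rows(u,v,w):
    "shift and rot fractions from the present measured pose to rail pose"
    o=robot.get_obs();T=R.from_rotvec(o["ee_rot"]);d=T.inv().apply(ruv(p,u,v,w)-o["tcp_pos"])/.3
    return d.round(4),((T.inv()*tgt_rot()).as_rotvec()/(2*np.pi)).round(4)
def lx(P):
    d=np.asarray(P)[:2]-p[:2];return np.array([d@[np.cos(p[2]),np.sin(p[2])],d@[-np.sin(p[2]),np.cos(p[2])]]).round(4)
E
python3 - <<'E'
from h import *
S=Cam(np.load("scene0.npz"));D=Cam(np.load("side0.npz"))
print("post top",lx(S.plane(369,226.6,.16)),tri(S,(369,226.6),D,(329.5,177.5)),"base",lx(S.plane(362,267,.01)))
print("side top",lx(D.plane(329.5,177.5,.16)))
print("yellow",lx(S.plane(336,206,.01)),"tape",lx(S.plane(364,168,.05)),"glue",lx(S.plane(272,275,.19)))
print("orange u", touvw(S.plane(*S.proj(ruv(p,-.171,0,.046)),.16)), S.proj(ruv(p,[-.165,-.165],[.035,-.035],[.046,.046])))
print(rows(-.348,.0745,.13), robot.nose_length)
E
```

```text
post top [ 0.1184 -0.0813] (array([0.66316693, 0.12433285, 0.16069979]), np.float64(0.0021520307355109456)) base [ 0.1174 -0.086 ]
side top [ 0.1166 -0.0835]
yellow [0.1168 0.1361] tape [0.2303 0.2313] glue [-0.1327 -0.185 ]
orange u [-0.17044853  0.00409583  0.04153303] [[241.21389662 210.09817809]
 [246.12785518 231.71076773]]
(array([ 1.1066, -0.0617, -0.0313]), array([-0.0048, -0.0071, -0.1873])) 0.017
```

>>> step_arm --plan '[{"translation": [0.83, -0.046, -0.023], "rot": [-0.003, -0.0045, -0.119]}, {"translation": [0.83, -0.046, -0.023], "rot": [-0.003, -0.0045, -0.119]}, {"translation": [0.83, -0.046, -0.023], "rot": [-0.003, -0.0045, -0.119]}, {"translation": [0.83, -0.046, -0.023], "rot": [-0.003, -0.0045, -0.119]}, {"translation": [0.83, -0.046, -0.023], "rot": [-0.003, -0.0045, -0.119]}]' --gripper 0 --force 20

```text
time: 0.6
tcp_pos: [0.4544, -0.3787, 0.255]
ee_rot: [2.58, 1.75, -0.036]
wrist_force: [-0.6, -0.1, 0.1]
width: 0.0121
grasp_force: 0.0
```

```bash
python3 - <<'E'
from h import *
o=robot.get_obs();print(o["time"],touvw(o["tcp_pos"]),o["width"]);print(rows(-.348,.0745,.13))
E
```

```text
0.6 [-0.38296416  0.147662    0.12604991] 0.012140985296309149
(array([ 0.2065,  0.1744, -0.0129]), array([-0.0017, -0.0025, -0.0673]))
```

>>> step_arm --plan '[{"translation": [0.2065, 0.1744, -0.013], "rot": [-0.0017, -0.0025, -0.0673]}, {"translation": [0.2065, 0.1744, -0.013], "rot": [-0.0017, -0.0025, -0.0673]}, {"translation": [0.2065, 0.1744, -0.013], "rot": [-0.0017, -0.0025, -0.0673]}, {"translation": [0.2065, 0.1744, -0.013], "rot": [-0.0017, -0.0025, -0.0673]}]'

```text
time: 1.0
tcp_pos: [0.5251, -0.3415, 0.2567]
ee_rot: [2.151, 2.241, -0.054]
wrist_force: [-0.9, -0.4, 0.1]
width: -0.0001
grasp_force: 0.0
```

```bash
python3 - <<'E'
from h import *
o=robot.get_obs();print(o["time"],touvw(o["tcp_pos"]),o["width"]);print(rows(-.348,.0745,.049))
c=robot.read_camera("wrist");q=c.pop("pixels");print(c)
np.savez("wrist0.npz",pixels=q,**c);cv2.imwrite("pics/wrist0.png",q[:,:,::-1])
E
```

```text
1.0 [-0.34897779  0.07537957  0.1294412 ] -0.0001493154812186391
(array([0.0031, 0.0032, 0.2681]), array([-0.0002, -0.0001, -0.0004]))
{'fx': 325.19226210127806, 'fy': 325.19226210127806, 'cx': 278.10921946496745, 'cy': 211.93189714712727, 'position': array([ 0.52236643, -0.26429491,  0.37934464]), 'orientation': array([-0.3316727 , -0.00643   ,  0.03964084])}
```

View pics/wrist0.png

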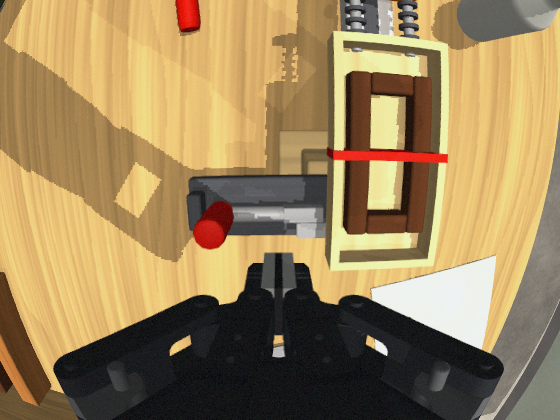

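The wrist view shows the closed fingers near (279,265) between the knob (top at about (210,234)) and the tray side (x≈330). The line ends are at (328,154) and (447,158). I check these against the fit.

```bash
cat >> h.py <<'E'
def wproj(c,P):
    q=R.from_rotvec(c["orientation"]).inv().apply(np.asarray(P)-c["position"]); X,Y,Z=q[...,0],-q[...,1],-q[...,2]
    r=np.hypot(X,Y);t=np.arctan2(r,Z);return np.stack([c["cx"]+c["fx"]*t*X/r,c["cy"]+c["fy"]*t*Y/r],-1)
def wplane(c,x,y,z):
    a,b=(x-c["cx"])/c["fx"],(y-c["cy"])/c["fy"];t=np.hypot(a,b)
    d=R.from_rotvec(c["orientation"]).apply([np.sin(t)*a/t,-np.sin(t)*b/t,-np.cos(t)]);return c["position"]+d*(z-c["position"][2])/d[2]
E
python3 - <<'E'
from h import *
c=np.load("wrist0.npz")
for q,px in (((-.348,.12,.065),(210,234)),((-.3,.04,.052),(328,154)),((-.3,-.04,.052),(447,158)),((-.38,.04,.052),(329,269)),((-.38,-.04,.052),(434,264)),((-.22,.04,.052),(333,31)),((-.22,-.04,.052),(448,45))):
    P=ruv(p,*q); print(q,wproj(c,P).round(1),px,"uvw from px",touvw(wplane(c,*px,P[2])).round(4))
t=robot.get_obs(); 
for s in(-1,1): print(wproj(c,t["tcp_pos"]+.017*tgt_rot().as_matrix()[:,2]+s*.0145*frame(p)[1]))
E
```

```text
(-0.348, 0.12, 0.065) [207.3 234.6] (210, 234) uvw from px [-0.3476  0.1182  0.065 ]
(-0.3, 0.04, 0.052) [333.2 155.6] (328, 154) uvw from px [-0.299   0.0434  0.0521]
(-0.3, -0.04, 0.052) [445.1 159.7] (447, 158) uvw from px [-0.2987 -0.0414  0.0521]
(-0.38, 0.04, 0.052) [328.2 270.6] (329, 269) uvw from px [-0.3787  0.0395  0.0521]
(-0.38, -0.04, 0.052) [431.2 266.3] (434, 264) uvw from px [-0.3781 -0.042   0.0521]
(-0.22, 0.04, 0.052) [333.5  31.6] (333, 31) uvw from px [-0.2196  0.0403  0.052 ]
(-0.22, -0.04, 0.052) [447.4  45.3] (448, 45) uvw from px [-0.2197 -0.0405  0.052 ]
[305.82533583 270.8017031 ]
[246.72808303 270.95478556]
```

>>> step_arm --plan '[{"translation": [0.003, 0.003, 0.14]}, {"translation": [0.003, -0.015, 0.268]}, {"translation": [0.003, -0.022, 0.268]}]'

```text
$.plan[0]: bad value
```

```bash
python3 - <<'E'
from h import *
o=robot.get_obs();print(o["time"],touvw(o["tcp_pos"]),o["wrist_force"]);print(rows(-.348,.12,.049))
c=robot.read_camera("scene");q=c.pop("pixels");np.savez("s1.npz",pixels=q,**c)
h=cv2.cvtColor(q,cv2.COLOR_RGB2HSV);m=((h[...,0]<5)|(h[...,0]>174))&(h[...,1]>190)&(h[...,2]>90)
k,l,s,ce=cv2.connectedComponentsWithStats(m.astype(np.uint8))
for i in range(1,k):
    if s[i,4]>=8 and s[i,1]>180: print(s[i],ce[i].round(1))
E
```

```text
1.05 [-0.34952554  0.07596723  0.12963925] [-0.79490769 -0.52655438 -1.23682203]
(array([ 0.0037, -0.1466,  0.2689]), array([-0.0001, -0.0001, -0.0013]))
[156 188  10  18 113] [160.3 196.4]
[233 201  34  15 239] [250.6 207.5]
[183 214   6  34  80] [185.  229.3]
[364 217   5   9  24] [365.9 221. ]
[332 239   5   9  25] [334.1 243. ]
[395 245   6  12  32] [397.3 250.4]
```

>>> step_arm --plan '[{"translation": [0.003, 0.003, 0.14], "rot": [0, 0, 0]}, {"translation": [0.003, -0.015, 0.268], "rot": [0, 0, 0]}, {"translation": [0.003, -0.022, 0.268], "rot": [0, 0, 0]}]'

```text
time: 1.4
tcp_pos: [0.5156, -0.3451, 0.1721]
ee_rot: [2.164, 2.238, -0.056]
wrist_force: [0.7, 0.9, 0.2]
width: 0.0001
grasp_force: 0.0
```

```bash
cat >> h.py <<'E'
def see(name="scene",save=None):
    "shuttle-line u in rail frame from the red line blob of the scene view"
    c=robot.read_camera(name);C=Cam(c)
    if save: cv2.imwrite(save,C.p[:,:,::-1])
    h=cv2.cvtColor(C.p,cv2.COLOR_RGB2HSV);m=((h[...,0]<5)|(h[...,0]>174))&(h[...,1]>190)&(h[...,2]>90)
    k,l,s,ce=cv2.connectedComponentsWithStats(m.astype(np.uint8));out=[]
    us=np.linspace(-.32,.2,2601)
    pr=C.proj(ruv(p,us,np.full_like(us,-.04),np.full_like(us,.052))),C.proj(ruv(p,us,np.full_like(us,.04),np.full_like(us,.052)))
    for i in range(1,k):
        if s[i,3]>=14 and s[i,2]<16 and s[i,4]>=20:
            ys,xs=np.nonzero(l==i); f=np.polyfit(ys,xs,1)
            # blob point at the rail's middle line
            mid=(pr[0]+pr[1])/2; j=np.argmin(abs(mid[:,0]-np.polyval(f,mid[:,1])))
            if ys.min()-3<mid[j,1]<ys.max()+3: out.append((us[j].round(4),s[i].tolist()))
    return out
E
python3 - <<'E'
from h import *
o=robot.get_obs();print(o["time"],touvw(o["tcp_pos"]),o["wrist_force"]);print(rows(-.348,.12,.049));print(see())
E
```

```text
1.4 [-0.34796782  0.08503118  0.04479879] [0.68028702 0.87582626 0.21794223]
(array([-0.0012, -0.1167, -0.0132]), array([-0.0011, -0.0009, -0.0016]))
[(np.float64(-0.3), [183, 214, 5, 34, 79])]
```

```bash
python3 - <<'E'
from h import *
for i in range(2):
    o=robot.get_obs();print(o["time"],touvw(o["tcp_pos"]),np.abs(o["qvel"]).max());print(rows(-.348,.12,.049)); print(see())
E
```

```text
1.45 [-0.348869    0.08402167  0.04842831] 0.08122043306197431
(array([ 0.0017, -0.12  , -0.0015]), array([-0.0005, -0.0004, -0.0015]))
[(np.float64(-0.3), [183, 214, 6, 34, 80])]
1.5 [-0.34947976  0.08289748  0.05083258] 0.04244894308462832
(array([ 0.0038, -0.1237,  0.0061]), array([-0.    , -0.    , -0.0014]))
[(np.float64(-0.3), [183, 214, 5, 34, 79])]
```

>>> step_arm --plan '[{"translation": [0.004, -0.035, 0.003], "rot": [0, 0, -0.0014]}, {"translation": [0.004, -0.067, 0.003], "rot": [0, 0, -0.0014]}, {"translation": [0.004, -0.067, 0.003], "rot": [0, 0, -0.0014]}]'

```text
time: 1.85
tcp_pos: [0.4977, -0.3457, 0.1781]
ee_rot: [2.144, 2.243, -0.053]
wrist_force: [0.4, -0.1, -0.1]
width: 0.0002
grasp_force: 0.0
```

```bash
python3 - <<'E'
from h import *
o=robot.get_obs();print(o["time"],touvw(o["tcp_pos"]),o["wrist_force"])
print(see(save="pics/s2.png"))
a=cv2.imread("pics/s2.png");h=cv2.cvtColor(a,cv2.COLOR_BGR2HSV);m=((h[...,0]<5)|(h[...,0]>174))&(h[...,1]>190)&(h[...,2]>90);m[:,:150]=0;m[:,175:]=0;m[:180]=0;m[212:]=0
ys,xs=np.nonzero(m);print(xs.mean(),ys.mean(),ys.min(),ys.max(),len(xs))
C=Cam(np.load("s1.npz"));print(C.proj(ruv(p,[-.348,-.348],[.12,.13],[.05,.05])))
print(rows(-.348,.124,.049));
E
```

```text
1.85 [-0.34811504  0.10289551  0.05081477] [ 0.39757502 -0.08190822 -0.11626148]
[(np.float64(-0.3), [183, 214, 6, 34, 78])]<stdin>:5: RuntimeWarning: Mean of empty slice.
  ret = ret.dtype.type(ret / rcount)
Traceback (most recent call last):
ValueError: zero-size array to reduction operation minimum which has no identity
```

```bash
python3 - <<'E'
from h import *
c=robot.read_camera("wrist");q=c["pixels"];cv2.imwrite("pics/w2.png",q[:,:,::-1])
h=cv2.cvtColor(q,cv2.COLOR_RGB2HSV);m=((h[...,0]<5)|(h[...,0]>174))&(h[...,1]>190)&(h[...,2]>70)
k,l,s,ce=cv2.connectedComponentsWithStats(m.astype(np.uint8))
for i in range(1,k):
    if s[i,4]>60: print(s[i],ce[i].round(1))
for v in(.12,.13):print([wproj(c,ruv(p,-.348,v+d,.065)).round(1) for d in(-.011,0,.011)])
o=robot.get_obs();print(touvw(o["tcp_pos"]),o["wrist_force"],o["time"]);print(rows(-.348,.124,.049))
E
```

```text
[183   0  27   9 181] [195.2   3.2]
[ 403  165  154   27 2298] [480.  180.9]
[ 192  239   58   66 2459] [223.8 272. ]
[array([261.4, 304.4]), array([234.2, 304. ]), array([207.7, 303.1])]
[array([236.7, 304. ]), array([210.1, 303.2]), array([184.3, 302. ])]
[-0.34785416  0.10242017  0.05001132] [-0.33829779 -0.03799503 -0.5512822 ] 1.95
(array([-0.0004, -0.0719,  0.0033]), array([0.0002, 0.0002, 0.0003]))
```

View pics/w2.png

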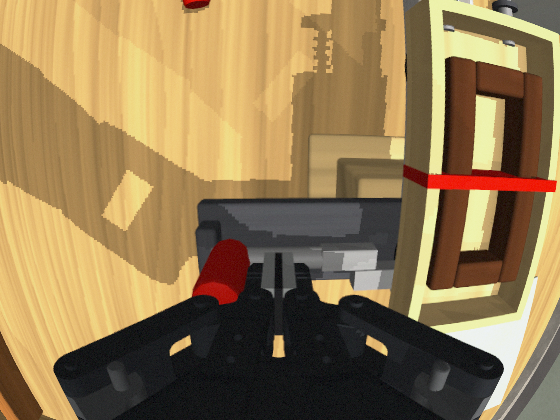

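The knob top now spans x≈192–244, so it has been pushed about 8 mm and the finger back sits against it; the shuttle is still held. I prepare a catch planner before releasing.

```bash
cat > sim.py <<'E'
import numpy as np
def sim(face,v,gu,gv,cmds,H=.0112,wn=20,z=.7,nom=(.7,.81,.95,1.05),off=0.):
    """cmds: TCP u at each row end; returns per mass (peak squeeze mm, contact t, end squeeze mm, end face u, end v)"""
    out=[]
    for m in nom:
        f,vs,g,vg=face+off,v,gu,gv;c=[gu]+list(cmds);pk=0;tc=None;dt=.001
        for i in range(len(cmds)*100):
            k=i//100;cm=c[k]+(c[k+1]-c[k])*(i%100)/100;cv=(c[k+1]-c[k])/.1
            vg+=(wn*wn*(cm-g)+2*z*wn*(0*cv-vg)+2*z*wn*cv*.6)*dt;g+=vg*dt
            s=f-(g-H);F=max(0,80*s+3*(vs-vg)) if s>0 else 0
            if s>0 and tc is None: tc=i/1000
            pk=max(pk,s);vs+=(9.81*.05-(.06+1.0*vs+F)/m)*dt;f+=vs*dt
        out.append((m,round(pk*1e3,1),tc,round(s*1e3,1),round(f,3),round(vs,3),round(g,3)))
    return out
E
python3 -c "
from sim import *
v=.235
for r in sim(-.031,v,.03,0,[.03,.037,.050,.068,.087,.105,.121,.135,.147,.157,.166,.174]):print(r)"
```

```text
(0.7, 7.5, 0.239, 2.6, 0.163, 0.064, 0.172)
(0.81, 9.6, 0.23, 3.6, 0.164, 0.058, 0.172)
(0.95, 11.8, 0.222, 5.4, 0.166, 0.052, 0.172)
(1.05, 13.2, 0.218, 7.0, 0.168, 0.05, 0.172)
```

>>> step_arm --plan '[{"translation": [0, -0.069, 0], "rot": [0, 0, 0]}, {"translation": [0.16, -0.062, 0], "rot": [0, 0, 0]}, {"translation": [0.325, -0.06, 0], "rot": [0, 0, 0]}, {"translation": [0.49, -0.06, 0.02], "rot": [0, 0, 0]}, {"translation": [0.655, -0.06, 0.04], "rot": [0, 0, 0]}]'

```text
time: 2.45
tcp_pos: [0.4709, -0.1489, 0.1547]
ee_rot: [2.144, 2.245, -0.053]
wrist_force: [0.6, 0.4, -0.2]
width: 0.0002
grasp_force: 0.0
```

```bash
python3 - <<'E'
from h import *
o=robot.get_obs();print(o["time"],touvw(o["tcp_pos"]),o["wrist_force"])
E
```

```text
2.45 [-0.14935596  0.12108219  0.03723498] [ 0.55475003  0.39503145 -0.16861323]
```

>>> step_arm --plan '[{"translation": [0.162, 0, 0], "rot": [0, 0, 0]}, {"translation": [0.295, 0.097, 0.01], "rot": [0, 0, 0]}, {"translation": [0.415, 0.202, 0.02], "rot": [0, 0, 0]}, {"translation": [0.522, 0.302, 0.02], "rot": [0, 0, 0]}, {"translation": [0.595, 0.392, 0.02], "rot": [0, 0, 0]}]'

```text
time: 2.95
tcp_pos: [0.5814, 0.0354, 0.1396]
ee_rot: [2.142, 2.248, -0.053]
wrist_force: [-0.2, -0.9, -0.7]
width: -0.0
grasp_force: 0.0
```

```bash
python3 - <<'E'
from h import *
from sim import sim
o=robot.get_obs();print(o["time"],touvw(o["tcp_pos"]),o["wrist_force"])
print(see(save="pics/s3.png"))
o=robot.get_obs();print(o["time"],touvw(o["tcp_pos"]),o["wrist_force"])
E
```

```text
2.95 [0.0303964  0.00262798 0.03115361] [-0.15781111 -0.91759796 -0.69789282]
[(np.float64(-0.1776), [235, 207, 8, 33, 81])]
3.0 [3.24795177e-02 6.53886720e-05 3.11398787e-02] [ 0.86842067  2.78779385 -0.54497308]
```

```bash
sed -i 's/cv\*.6/cv/; s/wn=20/wn=30/' sim.py; python3 - <<'E'
from sim import *
from scipy.optimize import minimize
def worst(cm,full=False):
    r=[x for off,dv in((0,0),(.004,.015),(-.004,-.015),(.004,0)) for x in sim(-.031,.237+dv,.0275,0,cm,nom=(.7,.81,1.05),off=off)]
    return r if full else max(x[1] for x in r)
best=None
for v1 in(.0,.04,.08):
  for v2 in (.08,.12,.16,.2):
    for vp in(.19,.21,.23,.25):
      for n in(1,2,3,4):
        for a in(.012,.016,.02,.025):
          sp=[v1,v2]+[vp]*n; 
          while sp[-1]>.06 and len(sp)<20: sp.append(max(sp[-1]-a,.05))
          cm=.027+np.cumsum(np.array(sp)*.1)
          if cm[-1]>.21: continue
          w=worst(cm)
          if best is None or w<best[0]: best=(w,cm,sp)
print(best[0],best[1].round(4),np.round(best[2],3))
for r in worst(best[1],True):print(r)
print(((best[1]-.027)/.3).round(3))
E
```

```text
9.8 [0.027  0.035  0.056  0.077  0.098  0.119  0.1375 0.1535 0.167  0.178
 0.1865 0.1925 0.1975] [0.    0.08  0.21  0.21  0.21  0.21  0.185 0.16  0.135 0.11  0.085 0.06
 0.05 ]
(0.7, np.float64(4.9), 0.354, np.float64(4.0), np.float64(0.19), np.float64(0.036), np.float64(0.198))
(0.81, np.float64(6.4), 0.284, np.float64(4.8), np.float64(0.191), np.float64(0.033), np.float64(0.198))
(1.05, np.float64(9.2), 0.227, np.float64(7.3), np.float64(0.194), np.float64(0.026), np.float64(0.198))
(0.7, np.float64(5.3), 0.196, np.float64(3.9), np.float64(0.19), np.float64(0.039), np.float64(0.198))
(0.81, np.float64(6.8), 0.19, np.float64(4.5), np.float64(0.191), np.float64(0.037), np.float64(0.198))
(1.05, np.float64(9.8), 0.182, np.float64(6.5), np.float64(0.193), np.float64(0.026), np.float64(0.198))
(0.7, np.float64(6.2), 0.551, np.float64(4.5), np.float64(0.191), np.float64(0.039), np.float64(0.198))
(0.81, np.float64(6.1), 0.443, np.float64(5.5), np.float64(0.192), np.float64(0.035), np.float64(0.198))
(1.05, np.float64(9.2), 0.359, np.float64(8.0), np.float64(0.194), np.float64(0.032), np.float64(0.198))
(0.7, np.float64(5.1), 0.218, np.float64(3.9), np.float64(0.19), np.float64(0.038), np.float64(0.198))
(0.81, np.float64(6.5), 0.206, np.float64(4.7), np.float64(0.191), np.float64(0.036), np.float64(0.198))
(1.05, np.float64(9.4), 0.196, np.float64(6.8), np.float64(0.193), np.float64(0.027), np.float64(0.198))
[0.    0.027 0.097 0.167 0.237 0.307 0.368 0.422 0.467 0.503 0.532 0.552
 0.568]
```

>>> step_arm --plan '[{"translation": [0, 0, 0], "rot": [0, 0, 0]}, {"translation": [0.027, 0, 0], "rot": [0, 0, 0]}, {"translation": [0.097, 0, 0], "rot": [0, 0, 0]}, {"translation": [0.167, 0, 0], "rot": [0, 0, 0]}, {"translation": [0.237, 0, 0], "rot": [0, 0, 0]}]'

```text
time: 3.5
tcp_pos: [0.5763, 0.1038, 0.1363]
ee_rot: [2.146, 2.244, -0.054]
wrist_force: [-0.3, 0.4, 0.0]
width: 0.0002
grasp_force: 0.2
```

>>> step_arm --plan '[{"translation": [0.07, 0, 0], "rot": [0, 0, 0]}, {"translation": [0.131, 0, 0], "rot": [0, 0, 0]}, {"translation": [0.185, 0, 0], "rot": [0, 0, 0]}, {"translation": [0.23, 0, 0], "rot": [0, 0, 0]}, {"translation": [0.266, 0, 0], "rot": [0, 0, 0]}]'

```text
time: 4.0
tcp_pos: [0.573, 0.1839, 0.132]
ee_rot: [2.144, 2.246, -0.054]
wrist_force: [-0.1, 0.4, 0.1]
width: -0.0004
grasp_force: 0.2
```

>>> step_arm --plan '[{"translation": [0.029, 0, 0], "rot": [0, 0, 0]}, {"translation": [0.049, 0, 0], "rot": [0, 0, 0]}, {"translation": [0.065, 0, 0], "rot": [0, 0, 0]}, {"translation": [0.076, 0, 0], "rot": [0, 0, 0]}]'

```text
time: 4.4
tcp_pos: [0.572, 0.2061, 0.1307]
ee_rot: [2.144, 2.246, -0.054]
wrist_force: [0.0, 0.5, -0.3]
width: -0.0001
grasp_force: 0.2
```

```bash
python3 - <<'E'
from h import *
o=robot.get_obs();print(o["time"],touvw(o["tcp_pos"]),o["wrist_force"])
print(see(save="pics/s4.png"))
o=robot.get_obs();print(o["time"],touvw(o["tcp_pos"]),o["wrist_force"])
print(see("scene"))
E
```

```text
4.4 [0.20164661 0.00447912 0.03081209] [ 0.0288696   0.5298614  -0.30240249]
[(np.float64(0.0582), [330, 194, 11, 31, 82])]
4.45 [0.20194971 0.00449532 0.03082483] [-0.26866829  1.02579144 -0.7684756 ]
[(np.float64(0.059), [330, 194, 11, 31, 75])]
```

View pics/s4.png

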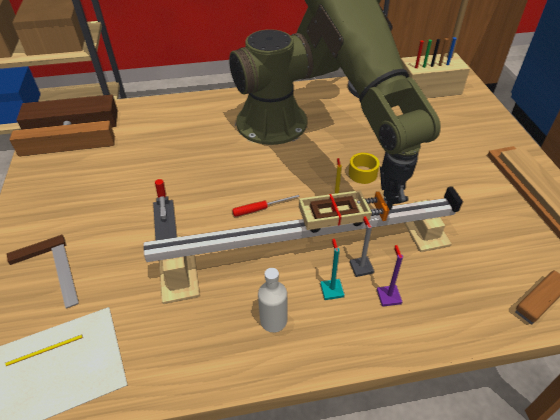

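The shuttle is caught: the line is at scene (335,209) with the finger in front of the bumper and a squeeze of about 4 mm. About 56 mm remain, so I creep on.

>>> step_arm --plan '[{"translation": [0.01, 0, 0], "rot": [0, 0, 0]}, {"translation": [0.026, 0, 0], "rot": [0, 0, 0]}, {"translation": [0.043, 0, 0], "rot": [0, 0, 0]}, {"translation": [0.06, 0, 0], "rot": [0, 0, 0]}, {"translation": [0.077, 0, 0], "rot": [0, 0, 0]}]'

```text
time: 5.0
tcp_pos: [0.5709, 0.2296, 0.1296]
ee_rot: [2.144, 2.246, -0.054]
wrist_force: [-0.2, 0.7, -0.3]
width: -0.0
grasp_force: 0.2
```

>>> step_arm --plan '[{"translation": [0.016, 0, 0], "rot": [0, 0, 0]}, {"translation": [0.032, 0, 0], "rot": [0, 0, 0]}, {"translation": [0.046, 0, 0], "rot": [0, 0, 0]}, {"translation": [0.057, 0, 0], "rot": [0, 0, 0]}, {"translation": [0.065, 0, 0], "rot": [0, 0, 0]}]'

```text
time: 5.5
tcp_pos: [0.57, 0.2488, 0.1286]
ee_rot: [2.144, 2.246, -0.054]
wrist_force: [-1.2, 0.9, 0.2]
width: 0.0003
grasp_force: 0.2
```

>>> step_arm --plan '[{"translation": [0.004, 0, 0], "rot": [0, 0, 0]}, {"translation": [0.005, 0, 0], "rot": [0, 0, 0]}, {"translation": [0.005, 0, 0], "rot": [0, 0, 0]}, {"translation": [0.005, 0, 0], "rot": [0, 0, 0]}]'

```text
time: 5.9
tcp_pos: [0.57, 0.2499, 0.1286]
ee_rot: [2.144, 2.246, -0.054]
wrist_force: [-0.2, 0.0, -0.1]
width: 0.0001
grasp_force: 0.2
```

```bash
python3 - <<'E'
from h import *
o=robot.get_obs();print(o["time"],touvw(o["tcp_pos"]),o["wrist_force"])
print(see(save="pics/s5.png"))
C={}
for n in("side","wrist"):
    c=robot.read_camera(n);C[n]=c;q=c["pixels"];np.savez(n+"5.npz",**c)
    cv2.imwrite(f"pics/{n}5.png",q[:,:,::-1])
a=cv2.imread("pics/s5.png")[170:270,300:400];b=cv2.imread("pics/side5.png")[150:250,255:355]
k=lambda x:cv2.resize(x,(400,400),interpolation=cv2.INTER_CUBIC)
cv2.imwrite("pics/f5.png",np.hstack([k(a),k(b)]))
o=robot.get_obs();print(o["time"],touvw(o["tcp_pos"]),o["wrist_force"])
print(wproj(C["wrist"],ruv(p,[.1127]*2,[.04,-.04],[.052]*2)), wproj(C["wrist"],[0.663,0.1243,.16]))
E
```

```text
5.9 [0.24549143 0.00461244 0.03086825] [-0.1985599   0.04003236 -0.06029807]
[(np.float64(0.1028), [347, 192, 12, 30, 79])]
6.05 [0.24549016 0.00461044 0.03085661] [ 0.23123711  0.07824822 -0.27465542]
[[221.67672241 473.76494947]
 [347.18003145 472.62527262]] [411.51692108 466.46100504]
```

View pics/f5.png

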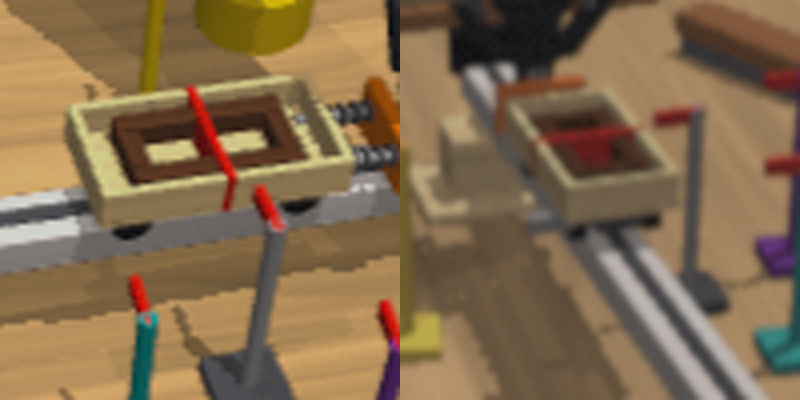

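View pics/wrist5.png

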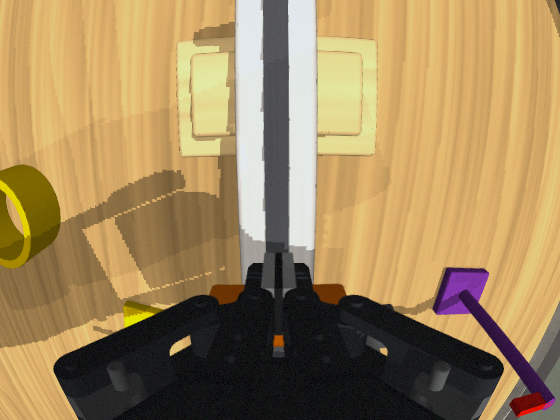

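The scene crop shows the tray line's rim ends at (347.5,192.5) and (358.3,214.5), with the pointer arm from (365.5,217.5) to (370,226.5), so the line is a little uphill of it. The wrist view shows the fingers against the orange bumper, centred on the rail. I now measure line against pointer in both views.

```bash
python3 - <<'E'
from h import *
S0=np.load("scene0.npz");a=cv2.imread("pics/s5.png")[:,:,::-1];S=Cam({**S0,"pixels":a});D=Cam(np.load("side5.npz"))
ln=[((347.5,192.5),(288,185.25)),((358.2,214.5),(314.5,182.5))]
ar=[((365.5,217.5),(318.75,179.5)),((370,226.5),(329.2,178))]
for nm,L in(("line",ln),("arm",ar)):
    for x,y in L:
        P,e=tri(S,x,D,y);z=.1575 if nm=="line" else .159
        print(nm,P.round(4),e.round(4),lx(P),"scene",lx(S.plane(*x,z)),"side",lx(D.plane(*y,z)))
def blobs(C,win,sat):
    h=cv2.cvtColor(C.p,cv2.COLOR_RGB2HSV);m=((h[...,0]<6)|(h[...,0]>172))&(h[...,1]>sat)&(h[...,2]>80)
    k,l,s,ce=cv2.connectedComponentsWithStats(m.astype(np.uint8))
    for i in range(1,k):
        x,y=ce[i]
        if win[0]<x<win[1] and win[2]<y<win[3] and s[i,4]>6:
            print(s[i],ce[i].round(2)," lx,v @.1575",lx(C.plane(x,y,.1575)),"@.16",lx(C.plane(x,y,.16)))
blobs(S,(330,390,180,240),170);blobs(D,(280,335,170,200),130)
# predicted line at candidate u in both views, to hold against the pixels
for u in(.100,.103,.106): print(u,"lx",u*.99875+.0026,S.proj(ruv(p,[u,u],[.04,-.04],[.052]*2)).round(1).tolist(),D.proj(ruv(p,[u,u],[.04,-.04],[.052]*2)).round(1).tolist())
E
```

```text
line [0.538  0.1088 0.1558] 0.0009 [0.1072 0.0427] scene [0.1061 0.0406] side [0.1046 0.0438]
line [0.6158 0.1132 0.1547] 0.0012 [ 0.1082 -0.0351] scene [ 0.1076 -0.0369] side [ 0.1017 -0.0333]
arm [0.6314 0.126  0.1572] 0.0027 [ 0.1203 -0.0513] scene [ 0.1206 -0.0513] side [ 0.1142 -0.0502]
arm [0.6626 0.1269 0.1587] 0.0038 [ 0.1198 -0.0825] scene [ 0.1212 -0.0807] side [ 0.1157 -0.0823]
[347 191  12  31 109] [352.31 204.69]  lx,v @.1575 [ 0.1043 -0.0026] @.16 [ 0.1033 -0.0048]
[363 216   7  11  36] [366.   220.78]  lx,v @.1575 [ 0.1188 -0.0603] @.16 [ 0.1178 -0.0624]
[319 177   9   4  26] [322.81 178.73]  lx,v @.1575 [ 0.1189 -0.0641] @.16 [ 0.114  -0.0623]
[291 181  22  10 117] [301.89 185.04]  lx,v @.1575 [0.0956 0.0059] @.16 [0.0907 0.0074]
0.1 lx 0.10247500000000001 [[346.2, 193.0], [356.6, 216.0]] [[289.5, 185.6], [316.6, 182.3]]
0.103 lx 0.10547125 [[347.3, 192.9], [357.8, 215.8]] [[289.2, 185.2], [316.3, 181.9]]
0.106 lx 0.10846750000000001 [[348.4, 192.8], [359.0, 215.6]] [[288.9, 184.8], [316.0, 181.5]]
```

Both views agree that the line is about 12.5 mm short. I creep that far.

>>> step_arm --plan '[{"translation": [0.008, 0, 0], "rot": [0, 0, 0]}, {"translation": [0.018, 0, 0], "rot": [0, 0, 0]}, {"translation": [0.028, 0, 0], "rot": [0, 0, 0]}, {"translation": [0.037, 0, 0], "rot": [0, 0, 0]}, {"translation": [0.041, 0, 0], "rot": [0, 0, 0]}]'

```text
time: 6.55
tcp_pos: [0.5694, 0.2627, 0.1279]
ee_rot: [2.144, 2.247, -0.054]
wrist_force: [0.6, 0.3, -0.2]
width: 0.0003
grasp_force: 0.2
```

>>> step_arm --plan '[{"translation": [0.001, 0, 0], "rot": [0, 0, 0]}, {"translation": [0.001, 0, 0], "rot": [0, 0, 0]}, {"translation": [0.001, 0, 0], "rot": [0, 0, 0]}, {"translation": [0.001, 0, 0], "rot": [0, 0, 0]}, {"translation": [0.001, 0, 0], "rot": [0, 0, 0]}]'

```text
time: 7.05
tcp_pos: [0.5694, 0.2625, 0.1279]
ee_rot: [2.144, 2.246, -0.054]
wrist_force: [0.2, -0.6, -0.0]
width: -0.0003
grasp_force: 0.2
```

```bash
cat > fin.py <<'E'
from h import *
o=robot.get_obs();print(o["time"],touvw(o["tcp_pos"]),o["wrist_force"])
for n,sat,win in(("scene",170,(340,390,180,240)),("side",130,(270,340,165,205))):
    acc=[]
    C=Cam(robot.read_camera(n));cv2.imwrite(f"pics/{n}6.png",C.p[:,:,::-1])
    h=cv2.cvtColor(C.p,cv2.COLOR_RGB2HSV);m=((h[...,0]<6)|(h[...,0]>172))&(h[...,1]>sat)&(h[...,2]>80)
    k,l,s,ce=cv2.connectedComponentsWithStats(m.astype(np.uint8))
    for i in range(1,k):
        x,y=ce[i]
        if not(win[0]<x<win[1] and win[2]<y<win[3] and s[i,4]>6): continue
        ys,xs=np.nonzero(l==i);Q=np.array([lx(C.plane(a,b,.1575)) for a,b in zip(xs,ys)])
        print(n,s[i].tolist(),"lx by v:",[(v,Q[abs(Q[:,1]-v)<.006,0].mean().round(4)) for v in np.arange(-.08,.05,.01).round(2) if (abs(Q[:,1]-v)<.006).any()])
E
python3 fin.py
```

```text
7.05 [0.25810439 0.00465781 0.03087199] [ 0.19929266 -0.59445493 -0.00825598]
scene [351, 191, 19, 36, 144] lx by v: [(np.float64(-0.08), np.float64(0.1206)), (np.float64(-0.07), np.float64(0.119)), (np.float64(-0.06), np.float64(0.1164)), (np.float64(-0.05), np.float64(0.1162)), (np.float64(-0.04), np.float64(0.118)), (np.float64(-0.03), np.float64(0.1188)), (np.float64(-0.02), np.float64(0.1179)), (np.float64(-0.01), np.float64(0.1136)), (np.float64(-0.0), np.float64(0.1134)), (np.float64(0.01), np.float64(0.1167)), (np.float64(0.02), np.float64(0.118)), (np.float64(0.03), np.float64(0.1176)), (np.float64(0.04), np.float64(0.1176))]
side [319, 177, 9, 4, 26] lx by v: [(np.float64(-0.08), np.float64(0.1251)), (np.float64(-0.07), np.float64(0.1182)), (np.float64(-0.06), np.float64(0.1182)), (np.float64(-0.05), np.float64(0.1185))]
side [289, 180, 23, 10, 119] lx by v: [(np.float64(-0.03), np.float64(0.114)), (np.float64(-0.02), np.float64(0.1159)), (np.float64(-0.01), np.float64(0.1161)), (np.float64(-0.0), np.float64(0.1025)), (np.float64(0.01), np.float64(0.0988)), (np.float64(0.02), np.float64(0.1026)), (np.float64(0.03), np.float64(0.1168)), (np.float64(0.04), np.float64(0.1204))]
```

```bash
python3 -c "
from h import *
print(robot.sign_off())"
```

```text
the job is handed in; nothing more can be done
None
```

The job is handed in: I drew the bolt, caught the shuttle on its bumper (squeeze about 4–5 mm once held; modelled catch peak at most 10 mm, not measured), and the gripper is holding it with the tray line level with the pointer to about 1 mm by the cameras.

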